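# Feel the head gap of a desktop printer with a taper blade

### The arm

A 6-joint arm with a two-finger parallel gripper is mounted at the origin on the work surface. World frame = base frame: x ahead of the robot, y to its left, z up, the work surface at z = 0. Lengths are in m, angles in rad, forces in N, time in s.
With the tool pointing down it reaches from about 0.2 to 0.875 m from the base axis. Payload 3.4 kg.
Tool frame: the origin (TCP) lies between the finger pads; the fingertips stand 19 mm ahead of it and the grasp point (between the pads) is the TCP; z points along the fingers, y is the direction in which the jaws open and shut (so a half turn about z gives the same grasp; the last joint's range is limited). The gripper opens to 94 mm and grips with 3 to 60 N. Pads are 16 mm wide; open, the fingers measure 119 mm over their backs; the gripper's body (75 mm by 177 mm) begins 78 mm behind the grasp point.
Start: joints at [-1.378, 0.276, 1.505, -0, 1.361, -0.121], TCP at [0.177, -0.547, 0.224] pointing down, gripper open.
Joint ranges: [-2.89, 2.89], [-0.75, 2.08], [0.22, 2.7], [-1.18, 4.32], [0.11, 2.71], [-2.7, 2.7]. Speed limits (rad/s): [2.57, 2.57, 3.14, 3.14, 3.14, 3.14].

### API

Orientations are given as [roll, pitch, yaw] about the fixed x, y, z axes, in that order (R = Rz(yaw) Ry(pitch) Rx(roll)).
In Python, from bench import bot, command_gripper, kin, read_camera, get_calibration, job, status gives the robot as it stands. Calls block until the motion is done:
- bot.move_to(position, orientation): joint-space move of the TCP to a pose.
- bot.move_straight(position, frame=None, v=0.15, stop_force=None): straight line of the TCP; frame=None keeps the orientation; v is the mean speed in m/s. With stop_force (N) it stops when the force on the tool has changed by that much, and returns True; else False.
- bot.move_j(angles): joint-space move.
- command_gripper(opening, squeeze=None): finger opening in m; squeeze is the grip in N (None keeps the last); returns when the fingers have stopped.
- bot.pause(seconds).
- kin.ik(position, orientation): joint angles nearest the present ones, or None.
- read_camera(name): name is "scene" or "top" or "wrist"; returns the picture (384x512x3 uint8, blue, green, red); there is no depth.
- get_calibration(name): a dict with "camera_matrix" (3x3 intrinsics, pixels), "xyz" and "orientation" of the camera in the world; the wrist camera has in their place "T_tool_cam" (4x4, takes a point from camera to tool coordinates, whose origin is the TCP and whose axes are the flange's). Camera axes: x right, y down, z forward; pixel columns grow to the right and rows downward; lengths in m; the calibration is good to about 2 mm. The wrist camera is an equidistant fisheye: a pixel r from the principal point sees the ray r / f radians off the axis. A picture is of the moment at which its call begins: read the wrist's pose just before it. get_calibration takes no time and is no camera call.
A pose or a line that the arm cannot do raises bot.Unreachable and nothing moves.
- job.close_job(): hands the job in, once; it reports no verdict.
Readings, each from a call of its own:
- status.current_clock(): time.
- status.current_q(): joint angles.
- status.current_joint_vel(): joint speeds.
- status.current_effort(): joint torques, N m.
- status.current_eef_pos(): TCP position.
- status.current_tcp_rot(): TCP orientation.
- status.current_force(): force on the tool from outside, world axes, zero at the start.
- status.current_ft_torque(): the same for the moment, N m.
- status.current_width(): finger opening in m.
Only numpy, scipy, OpenCV 4.12 (cv2) and the standard library are available. Lean on these libraries where they do the work, as an engineer would, in place of code of your own. Each camera call takes 0.05 s, during which the arm holds its last target. There are 200 camera calls.

### The job

Pick up the red-handled taper feeler blade from the bench and slide it, level and tip first, straight in from the front between the printer's dark bed plate and the orange foot under its print head, until both plates pinch it and it drags snugly (about 5 N of drag), without forcing it. Stop there and finish while still holding the blade steady by its handle at that depth. Leave the printer's surroundings (screwdriver, filament spool, blue bracket) where they are.

Things in the scene. Friction and masses are not known exactly. Their poses are not given: they have to be found in the camera images.
- gauge_grip (a point): Centre of the grip of the loose taper blade (about 90 g): upright red block 40 long (x) x 20 wide (y) x 40 mm high; this point is 22 mm above its underside. Grip it from above across the 20 mm. x: towards the tip, z: up. The 14 mm wide steel blade leaves the block's foot along +x, its mid-plane 18 mm below this point. Lies left or right of the printer, tip roughly away from the robot.
- gauge_tip (a point): Middle of the blade's tip edge, 117 mm ahead (+x) of gauge_grip and 18 mm below it; same axes. The blade is 2 mm thick at the tip and thickens evenly on both faces by 1 mm per 12 mm of length to 8 mm, 72 mm behind the tip; from there to the handle it stays 8 mm.
- bed_mouth (a point): Middle of the front edge of the dark 120 x 120 mm bed plate, on its top face, 62 mm above the bench. x: horizontal, straight into the gap; y: left; z: up. A 44 mm wide lead-in lip runs 14 mm forward and down from it. Bed on springs: about 1.5 N preload, then 4 N per mm down, 8 mm at most. The printer is fixed, place and yaw vary; its 210 mm tower stands on the left.
- foot_mouth (a point): Middle of the front edge of the orange 44 x 44 x 5 mm foot plate under the print head, on its underside, straight above bed_mouth; same axes. Its height over bed_mouth is the open gap, 3 to 5.6 mm, varying. A 44 mm wide lead-in lip runs 14 mm forward and 7 mm up from it. Foot sprung: about 1.5 N preload, then 4 N per mm up, 8 mm at most.
- bed (a joint): how far the bed plate is pushed down, m (0 = free)
- foot (a joint): how far the orange foot plate is pushed up, m (0 = free)
- driver: a yellow-handled screwdriver about 200 mm long lying on the bench, on the other side of the printer from the blade; bystander; origin on its underside
- spool: a spool of red filament lying flat, white flanges 100 mm across, 50 mm high, behind on the right; bystander; origin at the centre of its underside
- bracket: a blue printed angle bracket, 50 x 60 x 50 mm, behind on the left; bystander; origin at the centre of its underside
Mind the look-alikes: they are no part of the job. Leave any turquoise or white look-alike of the part that bears gauge_grip alone.

How it is judged:
On the way, in this order (a step that is already met when the one before it is completed fails the run):
1. the blade is lifted clear of the bench by the fingers (height (world z) of gauge_grip above 0.045 m and contact force between the fingers and gauge above 1 N), for 0.1 s.
2. the tip enters the gap from the front, between bed and foot (x of gauge_tip in the frame of foot_mouth between 0.002 and 0.02 m and y of gauge_tip in the frame of foot_mouth between -0.015 and 0.015 m and z of gauge_tip in the frame of foot_mouth below 0 m and z of gauge_tip in the frame of bed_mouth above 0 m).
At the end, for the whole second after the job is handed in: Held in the fingers, still (under 10 mm/s); tip between bed and foot, 12 mm or more past the front edge, within 15 mm of the middle; blade within 0.15 rad of straight in and 0.12 rad of level; bed and foot each press on it with 1.2 to 8 N (contact force between gauge and foot between 1.2 and 8 N and contact force between gauge and bed between 1.2 and 8 N and x of gauge_tip in the frame of foot_mouth above 0.012 m and y of gauge_tip in the frame of foot_mouth between -0.015 and 0.015 m and z of gauge_tip in the frame of foot_mouth below 0 m and z of gauge_tip in the frame of bed_mouth above 0 m and angle between the x axis of gauge_grip and the x axis of bed_mouth, either way round below 0.15 rad and angle between gauge_grip's own z axis and vertical below 0.12 rad and contact force between the fingers and gauge above 2 N and linear speed of gauge below 0.01 m/s); the arm keeps its last pose, push and grip.
It fails at once if the blade is forced: over 30 N on the foot or the bed (contact force between gauge and foot above 30 N or contact force between gauge and bed above 30 N).
It fails at once if a bystander is shoved more than 30 mm (distance of any of driver, spool, bracket from where it was at the start of the episode above 0.03 m).
It also fails if it takes over 61 s, if anything falls off the work surface, if the arm or the gripper's body presses on something with over 40 N, if the wrist force passes 120 N, or if a joint passes its speed limit or range.

## Working session

There is one attempt and no reset: what is moved stays moved. The work goes in short steps, each a Python script; the robot and the scene stay as the last script left them, time stands still between calls to the robot, and variables do not carry over. Pictures are saved under pics/ and viewed, about 8 in all and at most 12, crops included, and the job is handed in when it is done.

```bash
ls; mkdir -p pics; python3 - <<'E'
from bench import *
import cv2
for n in ("scene","top"):
    cv2.imwrite(f"pics/{n}0.png",read_camera(n)); print(n,get_calibration(n))
print(get_calibration("wrist"),status.current_clock(),status.current_tcp_rot())
a=cv2.imread("pics/scene0.png");b=cv2.imread("pics/top0.png")
cv2.imwrite("pics/top0b.png",cv2.resize(b,(800,600),interpolation=cv2.INTER_CUBIC))
cv2.imwrite("pics/scene0b.png",cv2.resize(a,(800,600),interpolation=cv2.INTER_CUBIC))
E
```

```text
pics
scene {'camera_matrix': array([[347.0713317 ,   0.        , 253.58657542],
       [  0.        , 347.0713317 , 193.94097812],
       [  0.        ,   0.        ,   1.        ]]), 'xyz': array([1.12545895, 0.19145053, 0.62188477]), 'orientation': array([-2.28689442, -0.00870152,  1.93443102])}
top {'camera_matrix': array([[481.99313705,   0.        , 254.46378629],
       [  0.        , 481.99313705, 189.70317053],
       [  0.        ,   0.        ,   1.        ]]), 'xyz': array([ 0.30748739, -0.00993034,  1.44444698]), 'orientation': array([-2.97870654, -0.00533837, -1.56288149])}
{'camera_matrix': array([[297.31863964,   0.        , 254.8869299 ],
       [  0.        , 297.31863964, 190.61758134],
       [  0.        ,   0.        ,   1.        ]]), 'T_tool_cam': array([[-1.31778200e-05, -9.66549576e-01, -2.56479856e-01,
         7.42383531e-02],
       [ 9.99999978e-01,  4.05058305e-05, -2.04026601e-04,
         3.78850365e-04],
       [ 2.07590754e-04, -2.56479853e-01,  9.66549555e-01,
        -1.60433186e-01],
       [ 0.00000000e+00,  0.00000000e+00,  0.00000000e+00,
         1.00000000e+00]])} 0.1 [-3.13999678e+00 -1.82681002e-04  3.13806470e-01]
```

View pics/top0b.png

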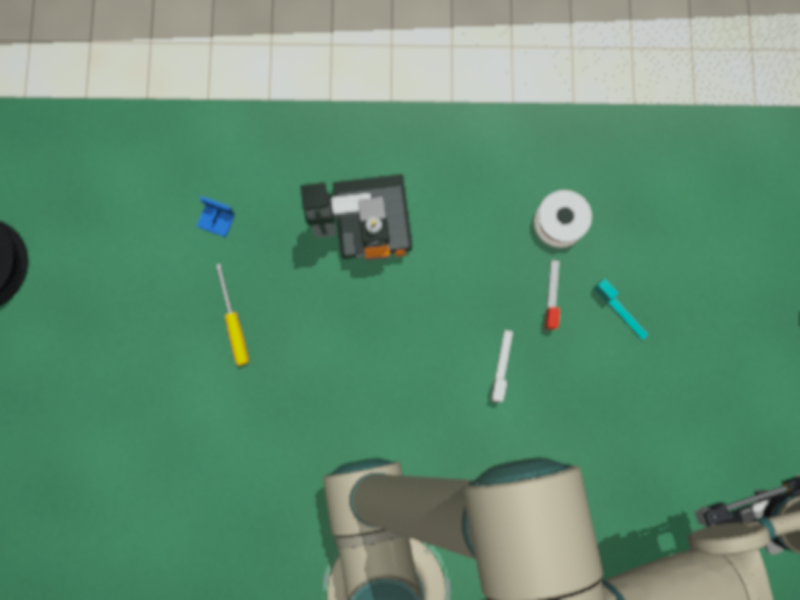

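View pics/scene0b.png

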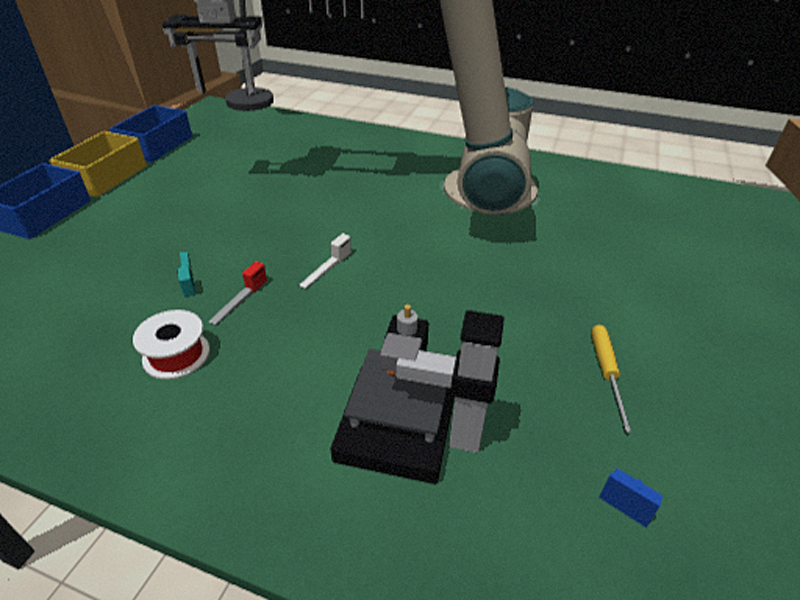

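Top view (800x600): the red handle is at (552,318) with its tip at (555,262). The printer is around (375,220), with its orange lip at (377,253) facing the robot and its tower on the left. The turquoise and white blades are decoys. Next I'll measure from the top view.

```bash
cat > h.py <<'E'
import numpy as np, cv2
from bench import *
from scipy.spatial.transform import Rotation as R
def rays(n,uv,tool=None):
    c=get_calibration(n);K=c["camera_matrix"];uv=np.atleast_2d(np.float64(uv))
    xy=(uv-K[:2,2])/K[0,0]
    if n=="wrist":
        r=np.linalg.norm(xy,axis=1,keepdims=True)+1e-12
        d=np.hstack([xy/r*np.sin(r),np.cos(r)]);p,o=tool
        T=c["T_tool_cam"];Rt=R.from_euler("xyz",o).as_matrix()
        return p+Rt@T[:3,3],d@(Rt@T[:3,:3]).T
    d=np.hstack([xy,np.ones((len(xy),1))])
    return c["xyz"],d@R.from_euler("xyz",c["orientation"]).as_matrix().T
def onplane(n,uv,z,tool=None):
    o,d=rays(n,uv,tool); return o+d*((z-o[2])/d[:,2:3])
def pose(): return np.array(status.current_eef_pos()),np.array(status.current_tcp_rot())
def blobs(mask,amin=8):
    k,l,s,c=cv2.connectedComponentsWithStats(mask.astype(np.uint8))
    return [(s[i,4],c[i],s[i,:4],l==i) for i in range(1,k) if s[i,4]>=amin]
def red(im):
    h=cv2.cvtColor(im,cv2.COLOR_BGR2HSV);return ((h[...,0]<7)|(h[...,0]>172))&(h[...,1]>150)&(h[...,2]>70)
def orange(im):
    h=cv2.cvtColor(im,cv2.COLOR_BGR2HSV);return (h[...,0]>=7)&(h[...,0]<18)&(h[...,1]>150)&(h[...,2]>90)
E
python3 - <<'E'
from h import *
im=cv2.imread("pics/top0.png")
for f in (red,orange):
    for a,c,s,m in blobs(f(im)):
        print(f.__name__,a,c.round(1),s,onplane("top",c,.04)[0].round(3), onplane("top",c,.065)[0].round(3))
print("tip",onplane("top",np.array([555,262])*.64,.004).round(4))
# bed corners guesses (800 scale)
print(onplane("top",np.array([[404,176],[411,248],[345,258],[334,182]])*.64,.062).round(3))
crop=im[100:180,180:275];cv2.imwrite("pics/c1.png",cv2.resize(crop,None,fx=6,fy=6,interpolation=cv2.INTER_CUBIC))
E
```

```text
red 87 [353.4 203.2] [350 197   8  13] [ 0.501 -0.307  0.04 ] [ 0.497 -0.302  0.065]
orange 105 [241.1 160.7] [234 157  16   8] [0.626 0.025 0.04 ] [0.62  0.024 0.065]
orange 20 [255.6 161.4] [253 160   6   4] [ 0.624 -0.018  0.04 ] [ 0.618 -0.018  0.065]
tip [[ 0.6152 -0.323   0.004 ]]
[[ 0.768 -0.026  0.062]
 [ 0.627 -0.04   0.062]
 [ 0.607  0.084  0.062]
 [ 0.755  0.108  0.062]]
```

View pics/c1.png

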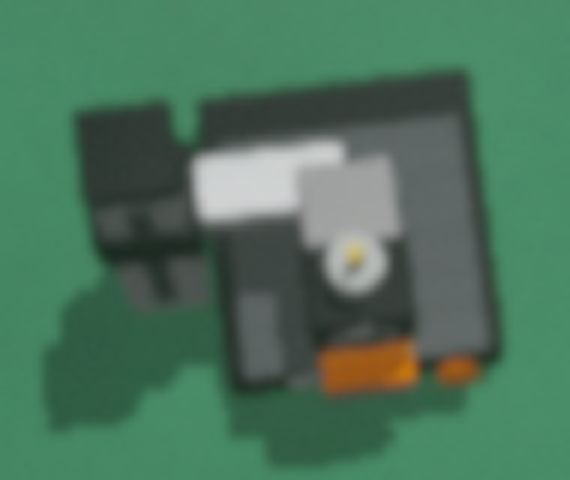

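```bash
python3 - <<'E'
from h import *
command_gripper(.06)
bot.move_to([.5,-.308,.2],[np.pi,0,np.pi-.14])
p=pose();im=read_camera("wrist");cv2.imwrite("pics/w1.png",im);print(p,status.current_clock())
for a,c,s,m in blobs(red(im),100):
    print(a,c.round(1),s)
    for lo in [.04,.0]:
        q=onplane("wrist",c,lo,p)[0];print(lo,q.round(4))
np.savez("w1.npz",p=p[0],o=p[1])
cv2.imwrite("pics/w1b.png",cv2.resize(im,(800,600)))
E
```

```text
(array([ 0.49974236, -0.30849116,  0.20004259]), array([-3.14122266e+00, -8.31879657e-05,  3.00056062e+00])) 2.575
670 [253.6 181.2] [245 162  18  39]
0.04 [ 0.4992 -0.3103  0.04  ]
0.0 [ 0.5083 -0.3118  0.    ]
```

View pics/w1b.png

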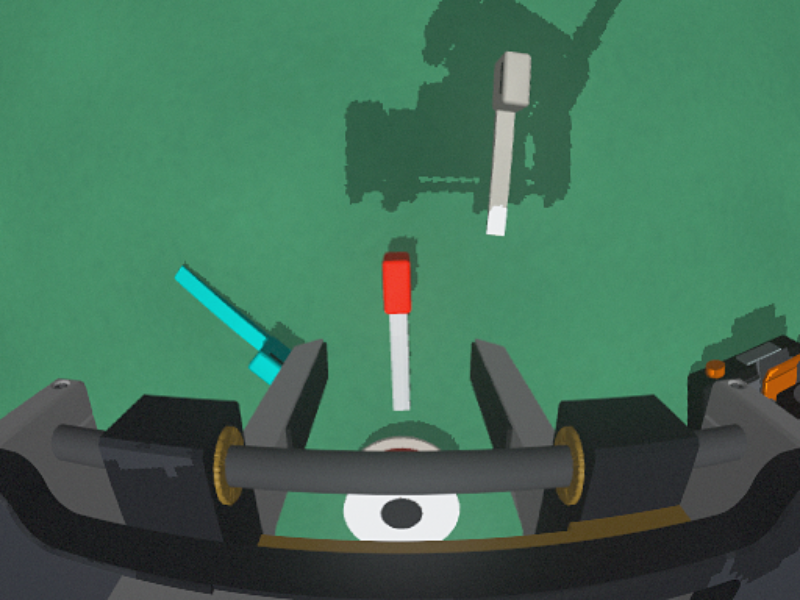

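The wrist view (800x600) shows the red handle's top face at about (397,287) and the blade tip at (402,410). The axis runs nearly along the image column. I'll refine both points, then grasp.

```bash
python3 - <<'E'
from h import *
d=np.load("w1.npz");p=(d["p"],d["o"]);im=cv2.imread("pics/w1.png")
m=red(im)&(im[...,2]>200)
a,c,s,mm=max(blobs(m,50),key=lambda b:b[0]);print(a,c,s)
t=onplane("wrist",c,.042,p)[0]
corn=cv2.boxPoints(cv2.minAreaRect(np.argwhere(mm)[:,::-1].astype(np.float32)));C=onplane("wrist",corn,.042,p)
print("top face",t.round(4),"sides",np.linalg.norm(C[1]-C[0]).round(4),np.linalg.norm(C[2]-C[1]).round(4))
g=cv2.cvtColor(im,cv2.COLOR_BGR2HSV);b=(g[...,1]<60)&(g[...,2]>120)
b[:s[1]+s[3]-2]=0;b[272:]=0;b[:,:235]=0;b[:,280:]=0
a,c2,s2,m2=max(blobs(b,50),key=lambda x:x[0]);rows=np.argwhere(m2)
tip=onplane("wrist",[rows[rows[:,0]>=rows[:,0].max()-1][:,1].mean(),s2[1]+s2[3]-.5],.005,p)[0]
bc=onplane("wrist",c2,.007,p)[0]
print("tip",tip.round(4),"blade mid",bc.round(4),"len",np.linalg.norm((tip-t)[:2]),"yaw",np.arctan2(*(tip-t)[1::-1]),np.arctan2(*(tip-bc)[1::-1]))
E
```

```text
557 [253.39317774 183.37163375] [245 167  18  34]
top face [ 0.5012 -0.3108  0.042 ] sides 0.018 0.0379
tip [ 0.6189 -0.3237  0.005 ] blade mid [ 0.5719 -0.3183  0.007 ] len 0.118437402412287 yaw -0.1088748864950705 -0.11368193177121592
```

```bash
python3 - <<'E'
from h import *
O=[np.pi,0,np.pi-.11]
bot.move_to([.5015,-.311,.08],O)
print(bot.move_straight([.5015,-.311,.0222],v=.08,stop_force=15),pose())
command_gripper(0.0,squeeze=45)
print("w",status.current_width(),status.current_force())
bot.move_straight([.5015,-.311,.13],v=.12)
print("w",status.current_width(),status.current_force(),status.current_clock())
# survey of the mouth, blade in hand, from well in front
bot.move_to([.42,.0,.17],[np.pi,0,np.pi+.12])
bot.pause(.3);p=pose();im=read_camera("wrist");cv2.imwrite("pics/w2.png",im);np.savez("w2.npz",p=p[0],o=p[1])
print(p,status.current_force(),status.current_clock())
cv2.imwrite("pics/w2b.png",cv2.resize(im,(800,600)))
for a,c,s,m in blobs(orange(im),30): print(a,c.round(1),s)
E
```

```text
False (array([ 0.50188653, -0.31128673,  0.02261463]), array([-3.14106574e+00,  8.03191852e-04,  3.03164240e+00]))
w 0.01975473342769259 [-0.36199107  0.04036771  0.20052522]
w 0.019763681139017168 [ 0.03395194  0.16025241 -0.80552278] 5.75
(array([ 0.42033   , -0.0006216 ,  0.16976761]), array([ 3.14152352e+00, -4.45680418e-04, -3.02279373e+00])) [ 0.43474964  0.19706854 -1.23899136] 7.3333
```

View pics/w2b.png

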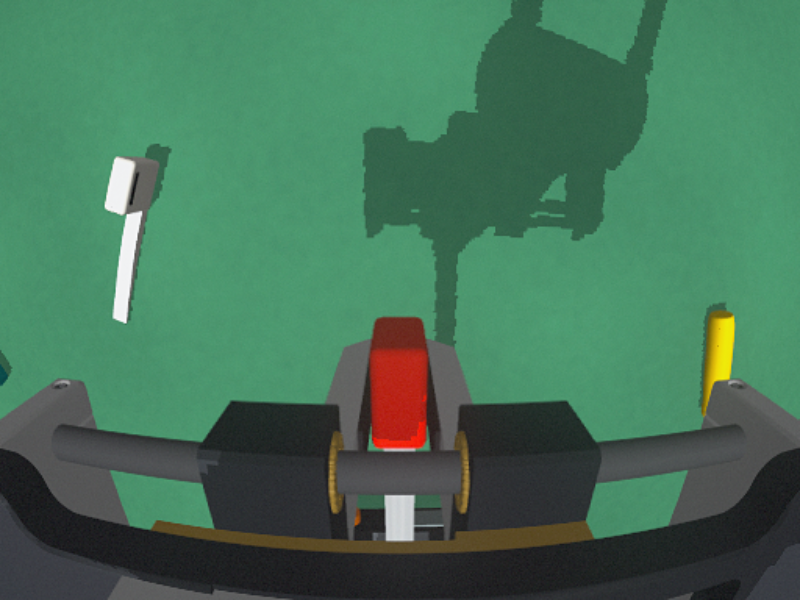

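The grip is good: width is 19.8 mm and the blade is straight in the hand, with the handle at (398,385) in the 800x600 view. The printer is hidden behind the gripper, so I'll take one tilted look at the mouth.

```bash
python3 - <<'E'
from h import *
ok=False
for a in (65,58,50):
    O=(R.from_euler("z",.12)*R.from_euler("y",-np.deg2rad(a))*R.from_euler("xyz",[np.pi,0,np.pi])).as_euler("xyz")
    try: bot.move_to([.47,.005,.16],O); print("a",a); break
    except bot.Unreachable as e: print(a,e)
bot.pause(.3);p=pose();im=read_camera("wrist");cv2.imwrite("pics/w3.png",im);np.savez("w3.npz",p=p[0],o=p[1])
print(p,status.current_clock())
cv2.imwrite("pics/w3b.png",cv2.resize(im,(800,600)))
for a,c,s,m in blobs(orange(im),30): print(a,c.round(1),s)
E
```

```text
65 the arm cannot take that pose within its joint ranges
a 58
(array([0.47002892, 0.00503549, 0.16000898]), array([-3.14140364,  1.01230807, -3.02125069])) 10.9
243 [219.7 142.4] [212 134  17  18]
431 [256.8 185.5] [237 180  40  14]
```

View pics/w3b.png

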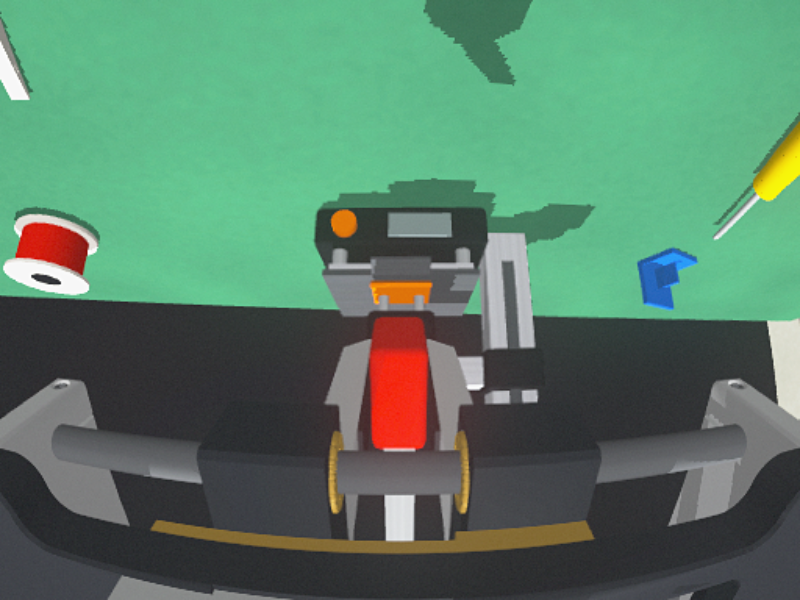

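```bash
python3 - <<'E'
import cv2
im=cv2.imread("pics/w3.png")[140:205,195:325]
cv2.imwrite("pics/w3c.png",cv2.resize(im,None,fx=6,fy=6,interpolation=cv2.INTER_NEAREST))
E
```

```text
(no output)
```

View pics/w3c.png

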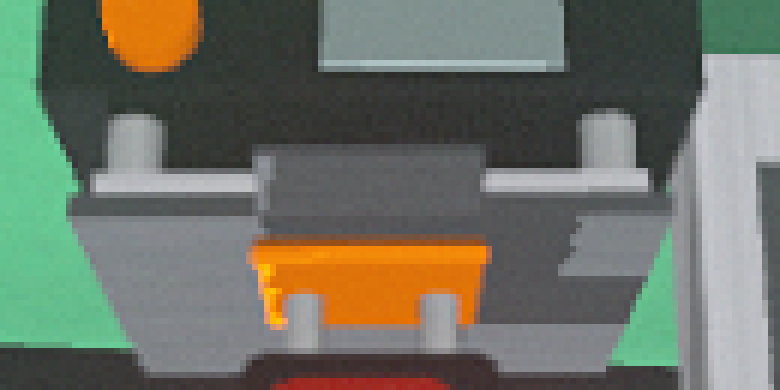

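The crop is upside-down (6x, origin at (195,140)). The bed's front top edge is at row 215, from x≈72 to 675. The bed lip spans x 252–487. The foot lip's front edge is at row ≈242, x 250–490.

```bash
python3 - <<'E'
from h import *
d=np.load("w3.npz");p=(d["p"],d["o"])
f=lambda L:np.array(L,float)/6+[195,140]-.5
E=onplane("wrist",f([[72,215],[675,215]]),.062,p);v=E[0]-E[1]
w=np.linalg.norm(v);yaw=np.arctan2(-v[0]*-1,1) 
ex=np.array([-v[1],v[0],0]);ex=ex/np.linalg.norm(ex);ex*=np.sign(ex[0]);ey=np.array([-ex[1],ex[0],0])
m=E.mean(0);print("corners",E.round(4),"width",w,"mid",m.round(4),"yaw",np.arctan2(ex[1],ex[0]))
# lateral centres
for n,L,off in (("bedlip edge at mouth",[[260,215],[487,215]],0),("bedlip front",[[255,148],[485,148]],-.014),("footlip lower",[[250,240],[490,240]],-.014),("footlip upper",[[250,247],[490,247]],-.014)):
    o,r=rays("wrist",f(L),p); s=((m+off*ex-o)@ex)/(r@ex); q=o+r*s[:,None]
    print(n,"y",((q-m)@ey).round(4),"z",q[:,2].round(4))
print("top: bed mid",onplane("top",[[0,0]],.062)[0][2])
im=cv2.imread("pics/top0.png")
C=np.array([[464,75],[492,358],[240,390]])/6+[180,100]
print("base/bed corners top",onplane("top",C,.062).round(4))
print("footlip top",onplane("top",np.array([[323,392],[418,383]])/6+[180,100],.073).round(4))
E
```

```text
corners [[ 0.6279 -0.0339  0.062 ]
 [ 0.6135  0.0841  0.062 ]] width 0.11891854038357988 mid [0.6207 0.0251 0.062 ] yaw 0.12069168433841754
bedlip edge at mouth y [-0.0222  0.0221] z [0.0622 0.0622]
bedlip front y [-0.0226  0.0211] z [0.0537 0.0537]
footlip lower y [-0.0232  0.0216] z [0.0722 0.0723]
footlip upper y [-0.0231  0.0215] z [0.0736 0.0736]
top: bed mid 0.062000000000000055
base/bed corners top [[ 0.7684 -0.0222  0.062 ]
 [ 0.6243 -0.0369  0.062 ]
 [ 0.6072  0.0861  0.062 ]]
footlip top [[ 0.6042  0.0451  0.073 ]
 [ 0.6091 -0.0009  0.073 ]]
```

Everything is consistent: bed width 119 mm, lips ±22 mm, mouth at (0.6207, 0.0251), yaw 0.12, and gap roughly 3–4 mm. Next I'll align and insert in small steps, watching the force.

```bash
cat >> h.py <<'E'
M=np.array([.6207,.0251,.062]);YAW=.12
EX=np.array([np.cos(YAW),np.sin(YAW),0]);EY=np.array([-EX[1],EX[0],0]);O=[np.pi,0,np.pi+YAW]
def tcp(d,zmid,y=0): 
    q=M+(d-.117)*EX+y*EY; q[2]=zmid+.018; return q
def force(n=5):
    F=[]
    for _ in range(n): F.append(status.current_force()); bot.pause(.02)
    F=np.mean(F,0); return np.array([F@EX,F@EY,F[2]])
def tipd(): return (pose()[0]-M)@EX+.117
E
python3 - <<'E'
from h import *
bot.move_to(tcp(-.05,.11),O)
bot.move_straight(tcp(-.05,.064),v=.08); bot.pause(.4)
p=pose();print("pose err",(p[0]-tcp(-.05,.064)).round(5),p[1])
f0=force(10);np.save("f0.npy",f0);print("f0",f0,"m",status.current_ft_torque())
for d in (-.02,-.008,.0,.005,.01):
    hit=bot.move_straight(tcp(d,.064),v=.04,stop_force=8);bot.pause(.15)
    print(d,hit,round(tipd()*1e3,1),round(pose()[0][2]*1e3,2),(force()-f0).round(2))
    if hit: break
print(status.current_clock())
im=read_camera("scene");cv2.imwrite("pics/s1.png",cv2.resize(im[150:330,180:360],None,fx=3,fy=3))
E
```

```text
pose err [ 1.9e-04 -2.0e-05  2.5e-04] [-3.14144634e+00  6.04089774e-04 -3.02160539e+00]
f0 [-0.02226066 -0.00852588 -0.78888537] m [ 0.08082292 -0.14231035 -0.0174984 ]
-0.02 False -20.3 81.99 [-0.18  0.13  0.05]
-0.008 False -8.2 81.88 [-0.28  0.43 -0.35]
0.0 False -0.2 81.91 [ 0.15 -0.12  0.07]
0.005 False 4.9 81.95 [ 0.04  0.03 -0.4 ]
0.01 False 10.0 81.96 [-0.16 -0.1  -0.13]
18.8083
```

```bash
python3 - <<'E'
from h import *
f0=np.load("f0.npy");z=.064;d=.010
while d<.062:
    d+=.002
    bot.move_straight(tcp(d,z),v=.03,stop_force=10);bot.pause(.12)
    f=force(8)-f0
    print(round(d,3),round(tipd()*1e3,1),round(z*1e3,2),f.round(2))
    if f[0]<-4.2 or abs(f[2])>3: break
    if abs(f[2])>.8: z+=np.clip(f[2]/8,-.3,.3)*1e-3
    if status.current_clock()>42: break
print(status.current_clock(),pose())
np.save("dz.npy",[d,z])
E
```

```text
0.012 12.0 64.0 [-0.13 -0.25 -0.28]
0.014 13.9 64.0 [-0.02 -0.04 -0.25]
0.016 16.0 64.0 [0.03 0.24 0.18]
0.018 18.0 64.0 [ 0.1  -0.01 -0.  ]
0.02 20.1 64.0 [ 0.31 -0.02  0.58]
0.022 22.2 64.0 [0.19 0.01 0.89]
0.024 24.1 64.11 [-0.17  0.28  0.99]
0.026 26.1 64.23 [-0.31  0.25  1.09]
0.028 28.1 64.37 [ 0.35 -0.04  0.66]
0.03 30.1 64.37 [-0.06  0.29  1.09]
0.032 32.1 64.51 [-0.13  0.06  1.32]
0.034 33.8 64.67 [-0.89 -0.06  0.53]
0.036 35.8 64.67 [-1.01 -0.17  0.56]
0.038 37.9 64.67 [-1.85  0.11  0.03]
0.04 40.0 64.67 [-1.63  0.43 -0.05]
0.042 42.0 64.67 [-2.41  0.13 -0.44]
0.044 44.0 64.67 [-2.5   0.02 -0.03]
0.046 46.0 64.67 [-2.75  0.2  -0.23]
0.048 48.0 64.67 [-3.37  0.08 -0.09]
0.05 50.0 64.67 [-3.58  0.28 -0.1 ]
0.052 52.0 64.67 [-3.94  0.34 -0.13]
0.054 53.9 64.67 [-4.35  0.01  0.  ]
29.8583 (array([0.55808949, 0.01757851, 0.0826532 ]), array([ 3.14154763e+00, -9.50682388e-05, -3.02159016e+00]))
```

```bash
python3 - <<'E'
from h import *
f0=np.load("f0.npy");d,z=np.load("dz.npy")
bot.move_straight(tcp(.0565,z),v=.03,stop_force=10);bot.pause(.5)
for _ in range(2): print(round(tipd()*1e3,1),(force(10)-f0).round(2))
p=pose();im=read_camera("wrist");s=read_camera("scene")
print(p,status.current_width(),status.current_ft_torque(),status.current_clock())
cv2.imwrite("pics/end.png",np.hstack([cv2.resize(im[150:,120:390],(460,400)),cv2.resize(s[170:320,200:330],(340,400))]))
E
```

```text
56.5 [-4.72  0.25  0.03]
56.4 [-4.87 -0.   -0.1 ]
(array([0.56059035, 0.01785243, 0.08264851]), array([ 3.14156190e+00, -1.25191061e-04, -3.02162199e+00])) 0.02000109413899803 [-0.00577278  0.78424653  0.03045235] 31.0417
```

View pics/end.png

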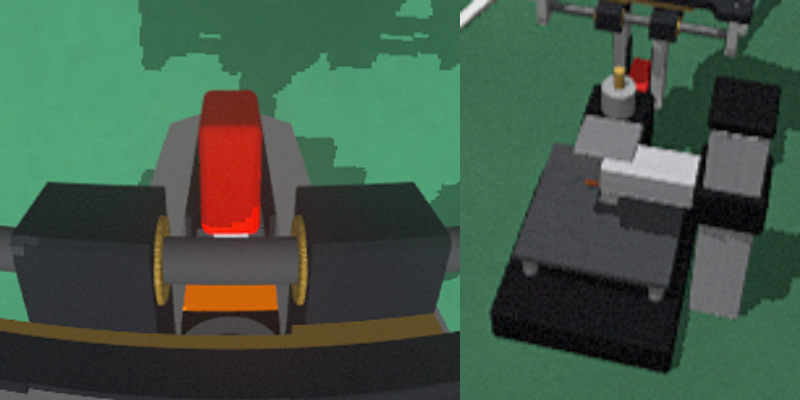

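The final view shows the handle straight in the fingers at (230,165), with the blade going under the middle of the orange lip at (230,298). Drag is 4.8 N and the net vertical force is about 0, so I'm handing in.

```bash
python3 -c "
from bench import *
job.close_job(); print(status.current_clock())"
```

```text
the job is handed in; nothing more can be done
the job is handed in; nothing more can be done
```

I picked up the red-handled blade and slid it level, tip first, into the printer's gap. It stopped at about 56.5 mm past the front edge with a snug drag. I handed the job in at about 31 s, still gripping the handle at 45 N; no verdict is reported.

**Last checks:**
- **Drag:** 4.7–4.9 N, with net vertical force near 0, so the bed and the foot press about equally. I estimate 4–5 N each from the spring figures; the tool cannot read the two forces separately.
- **Alignment:** the tool was level to within 0.001 rad and in line with the measured printer yaw of 0.12 rad. The last picture shows the blade centred under the orange lip.
- **Grip and surroundings:** finger width was 20.0 mm. The arm stayed clear of the screwdriver, spool and bracket, though I did not re-measure their positions at the end.

**One disagreement:** the picture suggested a gap of about 3.2 mm, but the insertion forces put it at roughly 5 mm. I set the final height and depth from the forces.

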